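Fit the sanding drum to the gourd sander and hold it home

ROBOT

A 6-joint arm with a two-finger parallel gripper is mounted at the origin on the work surface. World frame = base frame: x ahead of the robot, y to its left, z up, the work surface at z = 0. Lengths are in m, angles in rad, forces in N, time in s.
With the tool pointing down it reaches from about 0.3 to 0.775 m from the base axis. Payload 14.6 kg.
Tool frame: the origin (TCP) lies midway between the tips of the shut fingers; the grasp point (between the pads) lies 19 mm behind it; z points along the fingers, y is the direction in which the jaws open and shut (so a half turn about z gives the same grasp; the last joint's range is limited). The gripper opens to 94 mm and grips with 3 to 60 N. Pads are 16 mm wide; open, the fingers measure 119 mm over their backs; the gripper's body (75 mm by 177 mm) begins 78 mm behind the grasp point.
Start: joints at [-1.207, 0.3, 1.521, -0, 1.321, -0.067], TCP at [0.23, -0.5, 0.205] pointing down, gripper open.
Joint ranges: [-3.03, 3.03], [-0.79, 2.21], [0.23, 2.52], [-1.04, 4.18], [0, 3.07], [-2.55, 2.55]. Speed limits (rad/s): [2.22, 2.22, 2.57, 3.14, 3.14, 3.14].

INTERFACE

Orientations are given as [roll, pitch, yaw] about the fixed x, y, z axes, in that order (R = Rz(yaw) Ry(pitch) Rx(roll)).
In Python, from station import readout, imaging, job gives the robot as it stands.
- The arm moves only by the tool arm_command, never from a script. Its argument "increments" is a list of rows, each an object with "gripper": the opening, from 0 (shut) to 1 (fully open); "slide": the shift along the world's x, y, z in m, a list of three; "yaw": the turn about the world's z in rad. A call has 1 to 8 rows; each row is the pose to reach, as a shift and turn from the pose commanded when the call began; what a row does not reach only later rows make up. A row lasts 1/8 s, in which the tool goes at most 62.5 mm and 10.7 degrees, less where a joint would pass 70% of its speed; a pose out of reach is approached as far as the arm can. A call with a gripper value outside its range is refused whole. The fingers move at their own pace and stop on an object; "grip_force" is the grip in N (left out, the last holds). Time passes only in rows, so rows that repeat a pose let the fingers close. It gives the time, the measured TCP pose, the force and the opening at its end, in the units of the state.
- readout.get_obs(): the state, without advancing time (a new reading comes with each control period).
- imaging.camera(name): name is "scene" or "top" or "wrist"; returns a dict with "color" (384x512x3 uint8, red, green, blue), "mtx" (3x3 intrinsics, pixels), "D" ([k1, k2, p1, p2, k3] as OpenCV has them; the pictures are not rectified), "rvec" (rotation vector, rad) and "tvec" (3), from world to camera coordinates, as OpenCV has them. Camera axes: x right, y down, z forward; pixel columns grow to the right and rows downward; lengths in m; the calibration is good to about 2 mm. A picture is of the moment at which its call begins. There is no depth.
- job.hand_in(): hands the job in, once; it reports no verdict.
The state is a dict: "time_s": time; "qpos": joint angles; "joint_vel": joint speeds; "tau": joint torques, N m; "ee_pos": TCP position; "eef_rot": TCP orientation; "force": force on the tool from outside, world axes, zero at the start; "moment": the same for the moment, N m; "grip_width": finger opening in m.
Only numpy, scipy, OpenCV 4.12 (cv2) and the standard library are available. Lean on these libraries where they do the work, as an engineer would, in place of code of your own. Each camera call takes 0.05 s, during which the arm holds its last target. There are 200 camera calls.

TASK

Lift the sander's hinged dust cover by its bar handle until it rests open on its stop. Then take the widest of the three sanding drums out of the wooden rack, turn it until the four splines of its stem mesh with the slots in the sander's spindle, and slide it down fully home, its underside flat on the spindle head. A spring ejector pushes it back up, so finish while still holding it and pressing it home, for me to tighten the spindle lock; do not disturb the other two drums or the three loose gourds.

Things in the scene. Friction and masses are not known exactly. Their poses are not given: they have to be found in the camera images.
- cover (a joint): Opening angle of the dust cover, rad: 0 shut, flat over the sander's table; 1.75 open on its stop, just past upright. Stiff friction hinge (0.17 N m): it stays where it is left. A clear plastic plate with a grey rim, 150 mm wide, 4 thick, reaching 156 mm from the hinge, which runs along its far edge as seen from the robot.
- cover_hinge (a point): Middle of the cover's hinge axis, on the sander; does not move. Its y axis is the hinge axis, z is up, x points from the spindle towards the hinge. Shut, the cover's top face lies 1 mm below this height.
- cover_handle (a point): Middle of the cover's handle: a steel bar 10 mm thick, 100 long, parallel to the hinge, on two posts 90 mm apart; clear space under the bar 29 mm. It lies 140 mm from the hinge along the plate (towards the robot when shut) and 33 mm above the hinge axis, and turns with the cover: when open, the bar is on its far side.
- spindle_seat (a point): Centre of the top face of the spindle: a steel disc 49 mm wide, 4 mm above the sander's table (240 x 220 mm, 100 mm high), 105 mm from the hinge, under the shut cover. In it a cross-shaped opening: slots 9 mm wide, 28 across, 26 deep. z up, x and y along the slots, same every quarter turn. Braked: turns about z only against 0.3 N m.
- ejector (a joint): Travel of the spring ejector in the spindle opening, m: 0 at rest, its top 12 mm below the spindle face; 0.010 with a drum fully home. It pushes up with 4 N at first, 10 N when home, more than a drum weighs: a drum let go rises about 10 mm.
- drum_wide: The drum to fit: brown, round, 56 mm wide, 60 tall, 0.2 kg. Steel stem below: 4 splines 7 mm wide, 26 across, 22 long, last 4 mm tapered; stands loose in a rack hole. Origin: centre of its flat underside, where the stem begins (home: at the centre of the spindle face); z up, x and y along splines, same every quarter turn. The same cross shows on top as a 6 mm stub, at the same angle.
- drum_mid: Another drum of the same make, 44 mm in diameter, 60 mm tall, in the rack; to be left alone. Origin at the centre of its underside.
- drum_small: Another drum of the same make, 38 mm in diameter, 60 mm tall, in the rack; to be left alone. Origin at the centre of its underside.
- rack: Fixed wooden block 90 x 280 x 36 mm with three round through holes 30 mm wide in a row along its y axis, 90 mm apart, one drum in each, in any order. Origin at the centre of its underside, z up.
- gourd_carved: Loose two-lobed dried gourd with a burnt pattern, 72 mm wide, 130 mm tall; origin at the centre of its base. Not to be disturbed.
- gourd_plain: Loose two-lobed dried gourd, 68 mm wide, 115 mm tall; origin at the centre of its base. Not to be disturbed.
- gourd_round: Loose round gourd, 80 mm wide, 80 mm tall; origin at the centre of its base. Not to be disturbed.
Mind the look-alikes: they are no part of the job. What is shaped like the drum_wide but green is not meant.

How it is judged:
By the outcome, as a careful person would: the job done as asked, in the order asked, and still so for the second after the job is handed in, while the arm keeps its last pose, push and grip.
It also fails if it takes over 64 s, if anything falls off the work surface, if the arm or the gripper's body presses on something with over 40 N, if the wrist force passes 120 N, or if a joint passes its speed limit or range.

## Working session

There is one attempt and no reset: what is moved stays moved. The work goes in short steps, Python scripts to look and compute and a tool call to move; the robot and the scene stay as the last step left them, time stands still between calls to the robot, and variables do not carry over. Pictures are saved under pics/ and viewed, about 8 in all and at most 12, crops included, and the job is handed in when it is done.

Besides the shell and the picture viewer there is one more tool, called by a JSON object that holds its "api" and its "payload". arm_command: Moves the arm, as the interface text tells. Its arguments: {"type":"object","properties":{"increments":{"type":"array","items":{"type":"object","properties":{"gripper":{"type":"number"},"slide":{"type":"array","items":{"type":"number"}},"yaw":{"type":"number"}}}},"grip_force":{"type":"number"}},"required":["increments"]}

```bash
mkdir -p pics
cat > h.py <<'E'
import numpy as np, cv2
from station import readout, imaging, job
def snap(n,f):
    c=imaging.camera(n); cv2.imwrite('pics/'+f+'.png',c['color'][:,:,::-1]); np.save('pics/'+f+'.npy',c,allow_pickle=True); return c
def load(f): return np.load('pics/'+f+'.npy',allow_pickle=True).item()
def ray(c,p):
    u=cv2.undistortPoints(np.array(p,float).reshape(-1,1,2),c['mtx'],c['D']).reshape(-1,2)
    R=cv2.Rodrigues(np.array(c['rvec'],float))[0]; t=np.array(c['tvec'],float).ravel()
    d=np.c_[u,np.ones(len(u))]@R; return -R.T@t,d
def onz(c,p,z):
    o,d=ray(c,p); return o+d*((z-o[2])/d[:,2])[:,None]
def proj(c,P):
    return cv2.projectPoints(np.array(P,float).reshape(-1,1,3),np.array(c['rvec'],float),np.array(c['tvec'],float),c['mtx'],c['D'])[0].reshape(-1,2)
E
python3 - <<'E'
from h import *
a=snap('scene','s0');b=snap('top','t0')
cv2.imwrite('pics/s0t0.png',np.vstack([a['color'],b['color']])[:,:,::-1][:, :])
big=cv2.resize(b['color'],(800,600),interpolation=cv2.INTER_CUBIC);cv2.imwrite('pics/t0big.png',big[:,:,::-1])
big=cv2.resize(a['color'],(800,600),interpolation=cv2.INTER_CUBIC);cv2.imwrite('pics/s0big.png',big[:,:,::-1])
for c in(a,b): print(ray(c,[[256,192]]))
print(readout.get_obs())
E
```

```text
(array([ 1.10395915, -0.15807689,  0.60532612]), array([[-0.74870803,  0.11512483, -0.65284096]]))
(array([ 0.44797388, -0.04837396,  0.8575593 ]), array([[ 0.06600685, -0.01393839, -0.99785468]]))
{'time_s': 0.1, 'qpos': array([-1.20661249e+00,  3.00418954e-01,  1.52152820e+00, -1.58825448e-05,
        1.32069247e+00, -6.66035667e-02]), 'joint_vel': array([ 0.0006605 , -0.00077785, -0.0006273 , -0.0005885 , -0.00062551,
       -0.00106847]), 'tau': array([ 3.01211767e-03, -5.32637501e+01, -3.53283441e+01,  7.09558139e-02,
        2.34638719e-02, -4.98896327e-05]), 'ee_pos': array([ 0.2295792 , -0.49953107,  0.2049373 ]), 'eef_rot': array([-3.14054698e+00, -5.43301071e-05,  4.30791314e-01]), 'force': array([-0.42635138,  0.04439132,  0.47281366]), 'moment': array([ 0.02329912, -0.04277299, -0.02571368]), 'grip_width': 0.09392865989120786}
```

View pics/t0big.png

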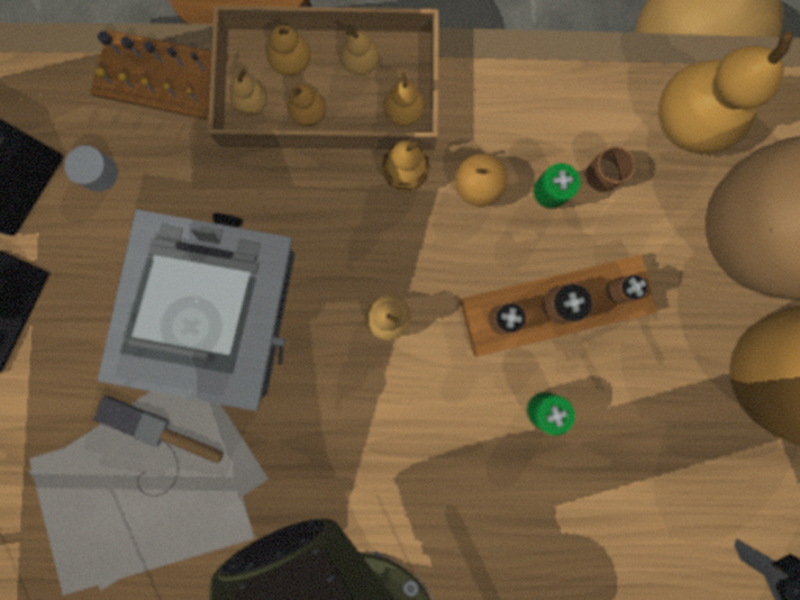

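View pics/s0big.png

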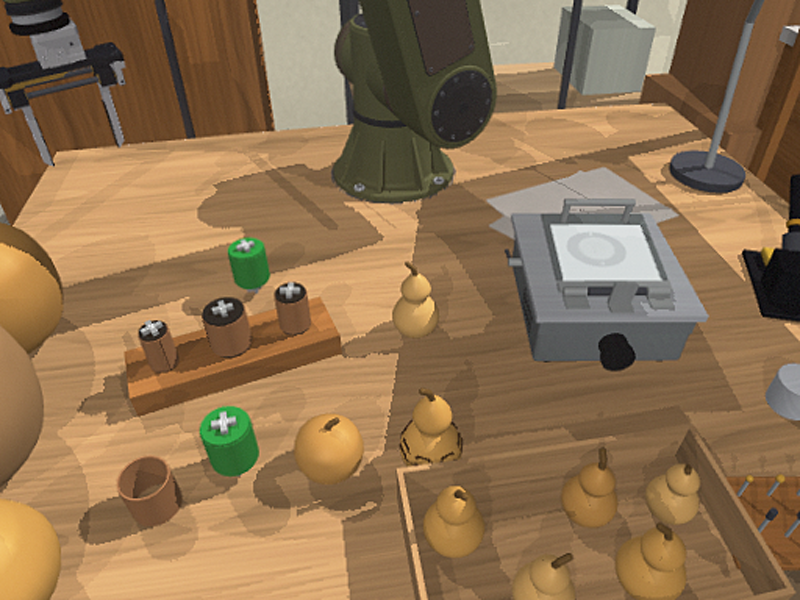

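Top view (800x600 px):
- **Sander:** corners near (137,211), (291,240), (257,409), (100,382), with the handle on the robot side near (170,355).
- **Drum candidates:** rack drums at (511,317), (572,302) and (635,287), plus green look-alikes at (557,185) and (551,413). The middle rack drum at (572,302) is brown and has the largest top, so it fits drum_wide.

I'll measure these now and confirm with a crop.

Run:
```python
from h import *
t=load('t0');s=load('s0')
k=.64
P=np.array([[137,211],[291,240],[257,409],[100,382]])*k
C=onz(t,P,.1);print('sander',C.round(3).tolist(),C.mean(0).round(3))
for a,b in((0,1),(1,2),(2,3),(3,0)):
    d=C[b]-C[a];print(np.linalg.norm(d).round(3),np.degrees(np.arctan2(d[1],d[0])).round(1))
# white crosses of rack drums
hsv=cv2.cvtColor(t['color'],cv2.COLOR_RGB2HSV)
m=((hsv[...,1]<60)&(hsv[...,2]>120)).astype(np.uint8)
n,l,st,ce=cv2.connectedComponentsWithStats(m)
for i in range(1,n):
    if 20<st[i,4]<400 and ce[i,0]>290 and 100<ce[i,1]<290: print(ce[i].round(1),st[i,4],onz(t,ce[i],.102).round(4))
a=cv2.resize(t['color'][150:240,285:430],None,fx=5,fy=5,interpolation=cv2.INTER_CUBIC)
b=cv2.resize(t['color'][125:270,55:200],None,fx=5,fy=5,interpolation=cv2.INTER_CUBIC)
z=cv2.resize(s['color'][110:240,300:460],(725,589),interpolation=cv2.INTER_CUBIC)
cv2.imwrite('pics/c1.png',cv2.resize(np.hstack([np.vstack([a,np.zeros((275,725,3),np.uint8)]),b]),(800,400))[:,:,::-1])
cv2.imwrite('pics/c2.png',z[:,:,::-1])
```

```text
sander [[0.617, 0.308, 0.1], [0.579, 0.093, 0.1], [0.348, 0.132, 0.1], [0.381, 0.346, 0.1]] [0.481 0.22  0.1  ]
0.219 -100.0
0.234 170.3
0.217 81.2
0.239 -9.2
[359.9 114.5] 66 [[ 0.6715 -0.285   0.102 ]]
[407. 183.] 46 [[ 0.5218 -0.386   0.102 ]]
[367.3 193.1] 44 [[ 0.4988 -0.2988  0.102 ]]
[327.2 203. ] 45 [[ 0.4764 -0.2117  0.102 ]]
[356.2 266.4] 71 [[ 0.3427 -0.2732  0.102 ]]
```

View pics/c1.png

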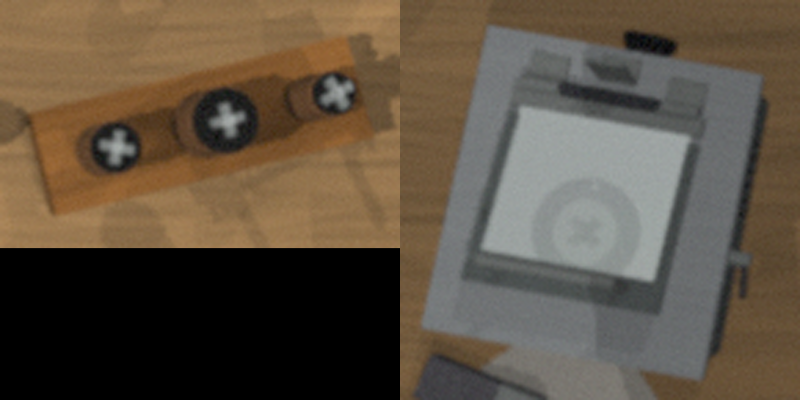

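View pics/c2.png

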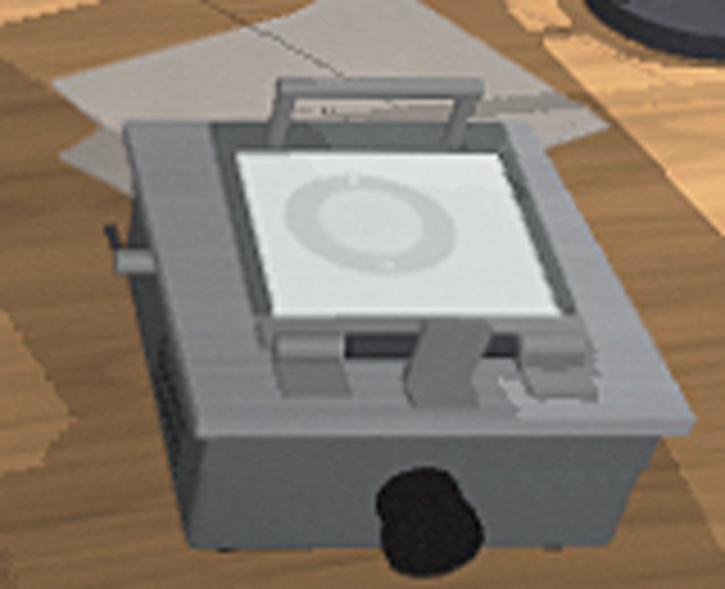

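The crops confirm it: the middle drum in the rack is the brown, widest one. The handle bar runs from about (478,258) to (615,287) in the right-hand top crop, and from (280,88) to (480,88) in the scene crop. Next I'll triangulate it.

Run:
```python
from h import *
t=load('t0');s=load('s0')
f=2.7586
def T(p): return [(p[0]-400)/f+55,p[1]/f+125]
def S(p): return [p[0]/4.53+300,p[1]/4.53+110]
def tri(a,b):
    o1,d1=ray(t,[a]);o2,d2=ray(s,[b]);d1=d1[0];d2=d2[0]
    k=np.linalg.lstsq(np.c_[d1,-d2],o2-o1,rcond=None)[0]
    A=o1+k[0]*d1;B=o2+k[1]*d2;return ((A+B)/2).round(4),np.linalg.norm(A-B).round(4)
print('bar mid',tri(T((546,272)),S((380,87))))
print('end L',tri(T((478,258)),S((482,87))),'end R',tri(T((615,287)),S((278,88))))
print('hingebits: plate far corners',onz(t,[T((518,105)),T((692,137))],.112))
print('seat',onz(t,[T((584,231))],.104), onz(s,[S((370,222))],.104))
print('seat2',onz(t,[T((585,232))],.104))
x=np.array([.986,-.165])
```

```text
bar mid (array([0.4285, 0.2332, 0.1572]), np.float64(0.002))
end L (array([0.4378, 0.2822, 0.1579]), np.float64(0.0026)) end R (array([0.4185, 0.1843, 0.1554]), np.float64(0.0024))
hingebits: plate far corners [[0.55434254 0.2777038  0.112     ]
 [0.53137447 0.14295884 0.112     ]]
seat [[0.45845377 0.22558766 0.104     ]] [[0.46596564 0.2240478  0.104     ]]
seat2 [[0.45769684 0.22478568 0.104     ]]
```

{"api": "arm_command", "payload": {"increments": [{"slide": [0,0,0.06],"gripper": 0.5},{"slide": [0.02,0.05,0.1]},{"slide": [0.035,0.11,0.12],"yaw": 0.1},{"slide": [0.05,0.17,0.12],"yaw": 0.2},{"slide": [0.065,0.23,0.12],"yaw": 0.35},{"slide": [0.08,0.29,0.12],"yaw": 0.5},{"slide": [0.095,0.35,0.12],"yaw": 0.6},{"slide": [0.11,0.4,0.12],"yaw": 0.7}]}}

```text
invalid input
```

{"api": "arm_command", "payload": {"increments": [{"slide": [0.015,0.06,0],"yaw": 0.1},{"slide": [0.03,0.12,0],"yaw": 0.2},{"slide": [0.045,0.18,0],"yaw": 0.265},{"slide": [0.06,0.24,-0.01],"yaw": 0.265},{"slide": [0.075,0.29,-0.02],"yaw": 0.265},{"slide": [0.089,0.333,-0.025],"yaw": 0.265},{"slide": [0.089,0.333,-0.025],"yaw": 0.265},{"slide": [0.089,0.333,-0.025],"yaw": 0.265}]}}

```text
invalid input
```

Run:
```python
from h import *
o=readout.get_obs();print(o['time_s'],o['ee_pos'],o['eef_rot'],o['force'],o['grip_width'],o['qpos'])
w=snap('wrist','w1')
print(ray(w,[[256,192]]))
for z in(.157,):
  for P in([.4285,.2332,z],[.4378,.2822,z],[.4185,.1843,z]): print(proj(w,P))
im=cv2.resize(w['color'],(800,600));cv2.imwrite('pics/w1b.png',im[:,:,::-1])
```

```text
0.1 [ 0.2295792  -0.49953107  0.2049373 ] [-3.14054698e+00 -5.43301071e-05  4.30791314e-01] [-0.42635138  0.04439132  0.47281366] 0.09392865989120786 [-1.20661249e+00  3.00418954e-01  1.52152820e+00 -1.58825448e-05
  1.32069247e+00 -6.66035667e-02]
(array([ 0.29039132, -0.47143688,  0.38536086]), array([[-0.20630331, -0.09735882, -0.97368532]]))
[[-1153.62808736  -921.05090006]]
[[-1370.0644695  -1081.65450742]]
[[-967.5831871 -781.0685111]]
```

View pics/w1b.png

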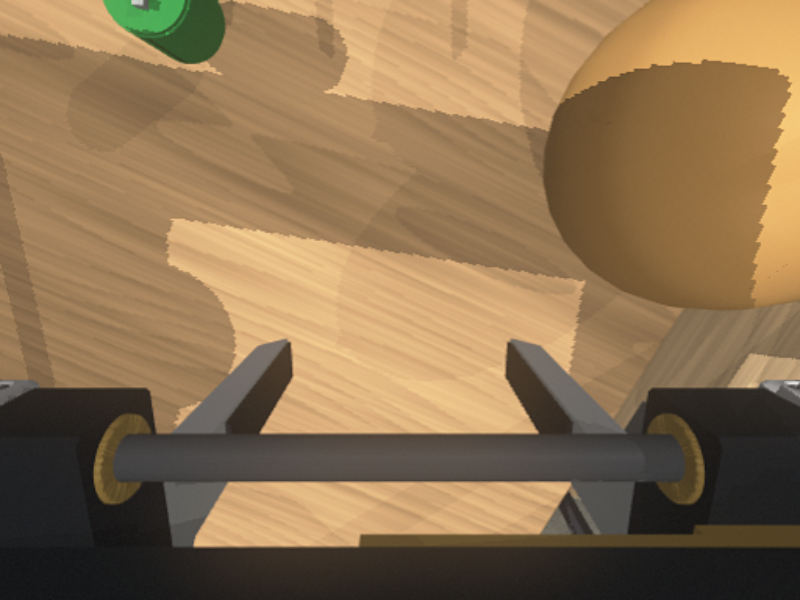

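That picture (5 of 12) shows only the wrist view at the start pose, because both moves were refused. I'll resend with all the keys in every row.

{"api": "arm_command", "payload": {"increments": [{"slide": [0,0,0.06],"yaw": 0,"gripper": 0.5},{"slide": [0.02,0.05,0.1],"yaw": 0,"gripper": 0.5},{"slide": [0.035,0.11,0.12],"yaw": 0.1,"gripper": 0.5},{"slide": [0.05,0.17,0.12],"yaw": 0.2,"gripper": 0.5},{"slide": [0.065,0.23,0.12],"yaw": 0.35,"gripper": 0.5},{"slide": [0.08,0.29,0.12],"yaw": 0.5,"gripper": 0.5},{"slide": [0.095,0.35,0.12],"yaw": 0.6,"gripper": 0.5},{"slide": [0.11,0.4,0.12],"yaw": 0.7,"gripper": 0.5}], "grip_force": 6}}

```text
time_s: 1.15
ee_pos: [0.3396, -0.0977, 0.3256]
eef_rot: [3.141, -0.0, 1.134]
force: [0.6, -0.6, 0.3]
grip_width: 0.0476
```

{"api": "arm_command", "payload": {"increments": [{"slide": [0.015,0.06,0],"yaw": 0.1,"gripper": 0.5},{"slide": [0.03,0.12,0],"yaw": 0.2,"gripper": 0.5},{"slide": [0.045,0.18,0],"yaw": 0.265,"gripper": 0.5},{"slide": [0.06,0.24,-0.01],"yaw": 0.265,"gripper": 0.5},{"slide": [0.075,0.29,-0.02],"yaw": 0.265,"gripper": 0.5},{"slide": [0.089,0.333,-0.055],"yaw": 0.265,"gripper": 0.5},{"slide": [0.089,0.333,-0.065],"yaw": 0.265,"gripper": 0.5},{"slide": [0.089,0.333,-0.065],"yaw": 0.265,"gripper": 0.5}]}}

```text
time_s: 2.15
ee_pos: [0.4284, 0.2328, 0.2601]
eef_rot: [-3.141, 0.001, 1.396]
force: [-0.1, -0.9, 1.0]
grip_width: 0.0472
```

Run:
```python
from h import *
o=readout.get_obs();print(o['time_s'],o['ee_pos'],o['eef_rot'],o['force'],o['grip_width'],o['qpos'])
w=snap('wrist','w2')
z=.157
for P in([.4285,.2332,z],[.4378,.2822,z],[.4185,.1843,z],o['ee_pos']): print((proj(w,P)*800/512).round())
im=cv2.resize(w['color'],(800,600));cv2.imwrite('pics/w2b.png',im[:,:,::-1])
```

```text
2.15 [0.42838915 0.2328157  0.2600661 ] [-3.14055372e+00  8.80931462e-04  1.39596216e+00] [-0.1189445  -0.86369592  0.96971129] 0.0472474970581169 [ 4.22756766e-01  1.21159601e-01  1.60944584e+00 -1.45522597e-04
  1.41234175e+00  5.97614452e-01]
[[401. 302.]]
[[402. 226.]]
[[399. 371.]]
[[402. 357.]]
```

View pics/w2b.png

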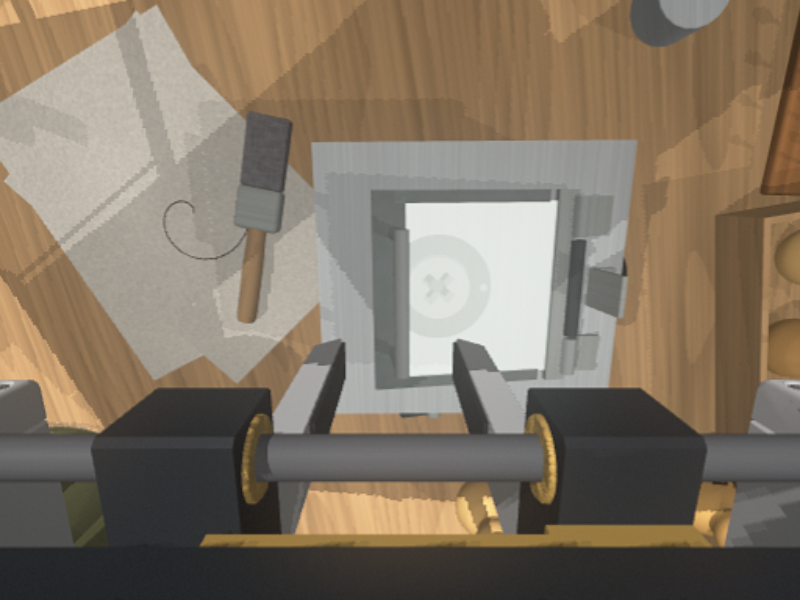

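The wrist view (picture 6) shows the bar from (401,230) to (402,378), matching the prediction, with the fingers straddling its line. I'll lower and grip it.

{"api": "arm_command", "payload": {"increments": [{"slide": [0,0,-0.05],"yaw": 0,"gripper": 0.5},{"slide": [0,0,-0.09],"yaw": 0,"gripper": 0.5},{"slide": [0,0,-0.118],"yaw": 0,"gripper": 0.5},{"slide": [0,0,-0.118],"yaw": 0,"gripper": 0.5},{"slide": [0,0,-0.118],"yaw": 0,"gripper": 0.05},{"slide": [0,0,-0.118],"yaw": 0,"gripper": 0.05},{"slide": [0,0,-0.118],"yaw": 0,"gripper": 0.05},{"slide": [0,0,-0.118],"yaw": 0,"gripper": 0.05}], "grip_force": 8}}

```text
time_s: 3.2
ee_pos: [0.4291, 0.2333, 0.1428]
eef_rot: [3.14, -0.0, 1.396]
force: [15.5, -3.1, -6.9]
grip_width: 0.011
```

{"api": "arm_command", "payload": {"increments": [{"slide": [0.002,0,0.004],"yaw": 0,"gripper": 0.05},{"slide": [0.006,-0.001,0.017],"yaw": 0,"gripper": 0.05},{"slide": [0.0143,-0.0025,0.0336],"yaw": 0,"gripper": 0.05},{"slide": [0.024,-0.004,0.049],"yaw": 0,"gripper": 0.05},{"slide": [0.0344,-0.006,0.0631],"yaw": 0,"gripper": 0.05},{"slide": [0.0344,-0.006,0.0631],"yaw": 0,"gripper": 0.05}]}}

```text
time_s: 3.95
ee_pos: [0.4641, 0.2267, 0.2059]
eef_rot: [3.14, 0.0, 1.395]
force: [3.2, -2.0, -2.2]
grip_width: 0.0096
```

{"api": "arm_command", "payload": {"increments": [{"slide": [0.0127,-0.0022,0.0126],"yaw": 0,"gripper": 0.05},{"slide": [0.0268,-0.0047,0.0234],"yaw": 0,"gripper": 0.05},{"slide": [0.0421,-0.0074,0.0326],"yaw": 0,"gripper": 0.05},{"slide": [0.0584,-0.0103,0.0395],"yaw": 0,"gripper": 0.05},{"slide": [0.0754,-0.0133,0.0444],"yaw": 0,"gripper": 0.05},{"slide": [0.0929,-0.0164,0.0472],"yaw": 0,"gripper": 0.05},{"slide": [0.0929,-0.0164,0.0472],"yaw": 0,"gripper": 0.05}]}}

```text
time_s: 4.82
ee_pos: [0.5562, 0.2106, 0.2515]
eef_rot: [-3.14, 0.001, 1.395]
force: [1.9, 0.5, -9.4]
grip_width: 0.0099
```

{"api": "arm_command", "payload": {"increments": [{"slide": [0.0177,-0.0031,0.0004],"yaw": 0,"gripper": 0.05},{"slide": [0.0353,-0.0062,-0.0013],"yaw": 0,"gripper": 0.05},{"slide": [0.0526,-0.0093,-0.0053],"yaw": 0,"gripper": 0.05},{"slide": [0.061,-0.0108,-0.0082],"yaw": 0,"gripper": 0.05},{"slide": [0.0691,-0.0122,-0.0114],"yaw": 0,"gripper": 0.05},{"slide": [0.0691,-0.0122,-0.0114],"yaw": 0,"gripper": 0.05}]}}

```text
time_s: 5.58
ee_pos: [0.6238, 0.1993, 0.2435]
eef_rot: [-3.14, -0.001, 1.397]
force: [-16.3, 0.7, 14.5]
grip_width: 0.0136
```

{"api": "arm_command", "payload": {"increments": [{"slide": [0.003,-0.0005,-0.001],"yaw": 0,"gripper": 0.05},{"slide": [0.003,-0.0005,-0.001],"yaw": 0,"gripper": 0.05}]}}

```text
time_s: 5.82
ee_pos: [0.6267, 0.1989, 0.2434]
eef_rot: [-3.141, -0.001, 1.397]
force: [-16.2, -0.2, 19.4]
grip_width: 0.0191
```

Run:
```python
from h import *
o=readout.get_obs();print(o['time_s'],o['ee_pos'],o['force'],o['grip_width'])
s=snap('scene','s1')
im=cv2.resize(s['color'][40:240,280:480],(600,600),interpolation=cv2.INTER_CUBIC);cv2.imwrite('pics/s1b.png',im[:,:,::-1])
```

```text
5.825 [0.62671953 0.19888244 0.24336773] [-16.19295687  -0.19782847  19.36044017] 0.019139919634542063
```

View pics/s1b.png

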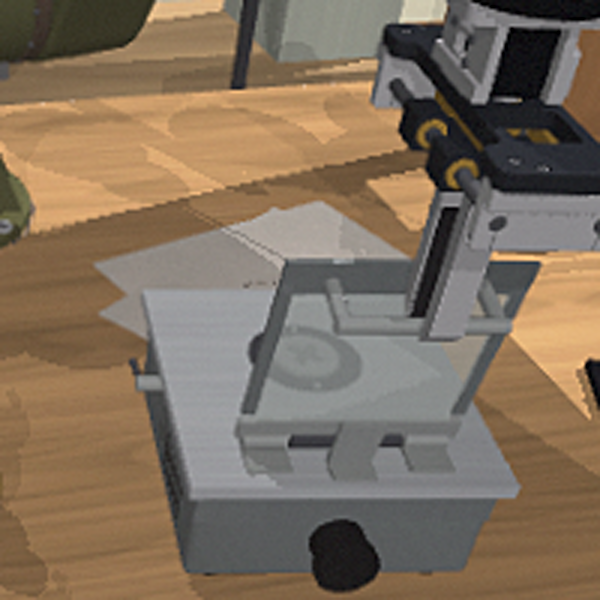

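Picture 7 shows the cover upright past vertical, with the fingers still on the bar and a steady reaction of -16 N, so it is against the stop. I'll release, rise, and then look at the opened seat from above it.

{"api": "arm_command", "payload": {"increments": [{"slide": [0,0,0.003],"yaw": 0,"gripper": 0.3},{"slide": [0,0,0.003],"yaw": 0,"gripper": 0.3},{"slide": [0,0,0.003],"yaw": 0,"gripper": 0.3},{"slide": [0.002,0,0.02],"yaw": 0,"gripper": 0.3},{"slide": [0.003,0,0.05],"yaw": 0,"gripper": 0.3},{"slide": [0.003,0,0.09],"yaw": 0,"gripper": 0.3},{"slide": [0.003,0,0.13],"yaw": 0,"gripper": 0.3},{"slide": [0.003,0,0.13],"yaw": 0,"gripper": 0.3}]}}

```text
time_s: 6.88
ee_pos: [0.6315, 0.1982, 0.3733]
eef_rot: [3.137, -0.002, 1.396]
force: [0.3, -0.8, -0.9]
grip_width: 0.0282
```

{"api": "arm_command", "payload": {"increments": [{"slide": [-0.06,-0.01,0],"yaw": 0,"gripper": 0.3},{"slide": [-0.12,-0.02,0],"yaw": 0,"gripper": 0.3},{"slide": [-0.18,-0.03,-0.03],"yaw": 0,"gripper": 0.3},{"slide": [-0.185,-0.03,-0.07],"yaw": 0,"gripper": 0.3},{"slide": [-0.185,-0.03,-0.07],"yaw": 0,"gripper": 0.3},{"slide": [-0.185,-0.03,-0.07],"yaw": 0,"gripper": 0.3}]}}

```text
time_s: 7.62
ee_pos: [0.4469, 0.1683, 0.3014]
eef_rot: [3.141, -0.0, 1.396]
force: [0.4, -0.3, 0.0]
grip_width: 0.0282
```

Run:
```python
from h import *
o=readout.get_obs();print(o['time_s'],o['ee_pos'],o['force'],o['grip_width'])
w=snap('wrist','w3');t=snap('top','t2')
p=proj(w,[.463,.227,.104])[0];print(p)
x,y=np.clip(p.astype(int)-60,0,None)
a=cv2.resize(w['color'][max(y,0):y+120,x:x+120],(600,600),interpolation=cv2.INTER_CUBIC)
b=cv2.resize(t['color'][110:270,40:200],(600,600),interpolation=cv2.INTER_CUBIC)
print(x,y)
cv2.imwrite('pics/w3b.png',cv2.resize(np.hstack([a,b]),(800,400))[:,:,::-1])
```

```text
7.625 [0.44693077 0.1683126  0.30138451] [ 0.40505144 -0.28369523  0.04894176] 0.028225643550788018
[260.12027057 132.64764105]
200 72
```

View pics/w3b.png

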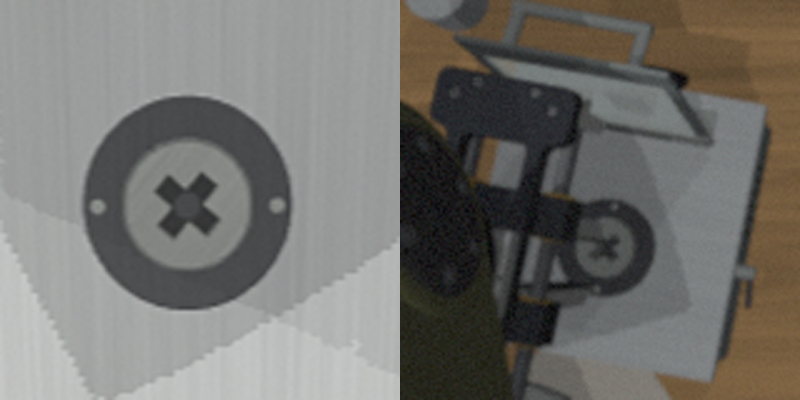

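Picture 8 shows the spindle disc uncovered, with the dark cross centred at crop (187,205), and the cover standing open beyond it. Next I'll measure the cross and go to the drum.

```bash
cat >> h.py <<'E'
def cross(c,p0,z,R,dark,f=6):
    "centre and angle (mod 90 deg) of a cross near pixel p0, mask within R px"
    g=cv2.cvtColor(c['color'],cv2.COLOR_RGB2GRAY); g=cv2.resize(g,None,fx=f,fy=f,interpolation=cv2.INTER_CUBIC)
    yy,xx=np.mgrid[:g.shape[0],:g.shape[1]]; X=(xx+.5)/f-.5; Y=(yy+.5)/f-.5
    p=np.array(p0,float)
    for _ in range(6):
        w=np.hypot(X-p[0],Y-p[1])<R
        th=cv2.threshold(g[w].reshape(-1,1),0,255,cv2.THRESH_OTSU)[0]
        m=w&((g<th) if dark else (g>th)); p=np.array([X[m].mean(),Y[m].mean()])
    W=onz(c,np.c_[X[m],Y[m]],z)[:,:2]; q=W.mean(0); d=W-q
    r=np.hypot(*d.T); a=np.arctan2(d[:,1],d[:,0])
    rm=r.max(); s=(r**4*np.exp(4j*a))[r<.0135].sum()
    return p,q,np.degrees(np.angle(s)/4),rm,th
E
python3 - <<'E'
from h import *
w=load('w3')
for R in(11,13,15,17): print(R,cross(w,[256.1,133.5],.104,R,True))
E
```

```text
11 (array([255.73344966, 133.13610669]), array([0.45713968, 0.22737373]), np.float64(40.14091146923184), np.float64(0.014111026811778556), 94.0)
13 (array([255.74182572, 133.14719739]), array([0.45714809, 0.22735733]), np.float64(40.08799699134492), np.float64(0.014137054558356829), 96.0)
15 (array([255.74147352, 133.15036428]), array([0.45714684, 0.22735327]), np.float64(40.097035549847305), np.float64(0.014162605054778376), 97.0)
17 (array([255.74147352, 133.15036428]), array([0.45714684, 0.22735327]), np.float64(40.097035549847305), np.float64(0.014162605054778376), 97.0)
```

{"api": "arm_command", "payload": {"increments": [{"slide": [0,-0.06,0],"yaw": 0.1,"gripper": 1},{"slide": [0,-0.12,0],"yaw": 0.2,"gripper": 1},{"slide": [0,-0.18,0],"yaw": 0.3,"gripper": 1},{"slide": [0,-0.24,0],"yaw": 0.43,"gripper": 1},{"slide": [0.01,-0.3,0],"yaw": 0.43,"gripper": 1},{"slide": [0.03,-0.36,0],"yaw": 0.43,"gripper": 1},{"slide": [0.05,-0.42,-0.04],"yaw": 0.43,"gripper": 1},{"slide": [0.065,-0.467,-0.06],"yaw": 0.43,"gripper": 1}]}}

```text
time_s: 8.72
ee_pos: [0.5109, -0.2981, 0.2413]
eef_rot: [3.141, 0.0, 1.825]
force: [0.6, 0.2, -0.3]
grip_width: 0.0938
```

{"api": "arm_command", "payload": {"increments": [{"slide": [0.002,-0.035,0.02],"yaw": 0,"gripper": 1},{"slide": [0.002,-0.065,0.04],"yaw": 0,"gripper": 1},{"slide": [0.002,-0.065,0.06],"yaw": 0,"gripper": 1},{"slide": [0.002,-0.065,0.06],"yaw": 0,"gripper": 1}]}}

```text
time_s: 9.22
ee_pos: [0.5127, -0.3616, 0.3032]
eef_rot: [3.14, 0.002, 1.825]
force: [-0.3, -0.1, -0.8]
grip_width: 0.094
```

Run:
```python
from h import *
o=readout.get_obs();print(o['time_s'],o['ee_pos'],o['eef_rot'],o['force'])
w=snap('wrist','w4')
p=proj(w,[.4988,-.2988,.102])[0];print(p)
for R in(14,17,19): print(R,cross(w,p,.102,R,False))
x,y=p.astype(int)-70;x=max(x,0);y=max(y,0)
cv2.imwrite('pics/w4b.png',cv2.resize(w['color'][y:y+140,x:x+140],(500,500),interpolation=cv2.INTER_CUBIC)[:,:,::-1])
```

```text
9.225 [ 0.51265482 -0.36161008  0.30320485] [3.13987868e+00 2.26190082e-03 1.82527903e+00] [-0.27788651 -0.12300013 -0.82083648]
[257.60021414 129.88890686]
14 (array([256.43934897, 128.51704264]), array([ 0.49684967, -0.29748159]), np.float64(13.870198856008265), np.float64(0.013332031343146892), 130.0)
17 (array([256.43934897, 128.51704264]), array([ 0.49684967, -0.29748159]), np.float64(13.870198856008265), np.float64(0.013332031343146892), 130.0)
19 (array([256.43934897, 128.51704264]), array([ 0.49684967, -0.29748159]), np.float64(13.870198856008265), np.float64(0.013332031343146892), 130.0)
```

View pics/w4b.png

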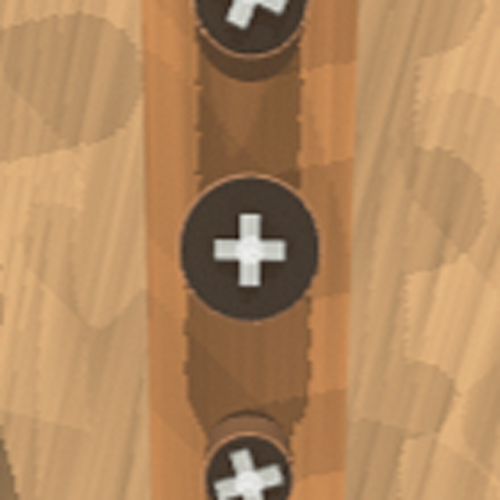

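Picture 9 confirms it: the widest drum is centred at crop (250,249), clear of its neighbours, with its cross square to the jaws. I'll lower straight over it and grip it.

{"api": "arm_command", "payload": {"increments": [{"slide": [-0.008,0.032,-0.03],"yaw": 0,"gripper": 1},{"slide": [-0.016,0.064,-0.08],"yaw": 0,"gripper": 1},{"slide": [-0.016,0.064,-0.14],"yaw": 0,"gripper": 1},{"slide": [-0.016,0.064,-0.19],"yaw": 0,"gripper": 1},{"slide": [-0.016,0.064,-0.23],"yaw": 0,"gripper": 1},{"slide": [-0.016,0.064,-0.253],"yaw": 0,"gripper": 1},{"slide": [-0.016,0.064,-0.253],"yaw": 0,"gripper": 1}]}}

```text
time_s: 10.15
ee_pos: [0.4951, -0.2958, 0.0467]
eef_rot: [-3.139, -0.003, 1.826]
force: [-0.2, 0.1, -0.0]
grip_width: 0.0941
```

{"api": "arm_command", "payload": {"increments": [{"slide": [0,0,0],"yaw": 0,"gripper": 0.5},{"slide": [0,0,0],"yaw": 0,"gripper": 0.5},{"slide": [0,0,0],"yaw": 0,"gripper": 0.5},{"slide": [0,0,0],"yaw": 0,"gripper": 0.5},{"slide": [0,0,0],"yaw": 0,"gripper": 0.5}], "grip_force": 35}}

```text
time_s: 10.78
ee_pos: [0.4964, -0.2968, 0.0492]
eef_rot: [3.141, 0.001, 1.826]
force: [0.3, 0.4, 3.5]
grip_width: 0.0555
```

Gripped at 55.5 mm. I'll lift straight up and then move over the seat.

{"api": "arm_command", "payload": {"increments": [{"slide": [0,0,0.02],"yaw": 0,"gripper": 0.5},{"slide": [0,0,0.05],"yaw": 0,"gripper": 0.5},{"slide": [0,0,0.1],"yaw": 0,"gripper": 0.5},{"slide": [0,0.03,0.15],"yaw": 0.05,"gripper": 0.5},{"slide": [-0.01,0.08,0.18],"yaw": 0.1,"gripper": 0.5},{"slide": [-0.02,0.13,0.18],"yaw": 0.2,"gripper": 0.5},{"slide": [-0.025,0.18,0.18],"yaw": 0.3,"gripper": 0.5},{"slide": [-0.03,0.23,0.18],"yaw": 0.4,"gripper": 0.5}]}}

```text
time_s: 11.78
ee_pos: [0.4654, -0.0653, 0.2286]
eef_rot: [-3.141, -0.0, 2.229]
force: [1.0, 0.4, -1.4]
grip_width: 0.0554
```

{"api": "arm_command", "payload": {"increments": [{"slide": [-0.002,0.05,0],"yaw": 0.057,"gripper": 0.5},{"slide": [-0.004,0.1,0],"yaw": 0.057,"gripper": 0.5},{"slide": [-0.006,0.15,0],"yaw": 0.057,"gripper": 0.5},{"slide": [-0.008,0.2,0],"yaw": 0.057,"gripper": 0.5},{"slide": [-0.009,0.25,-0.02],"yaw": 0.057,"gripper": 0.5},{"slide": [-0.009,0.294,-0.05],"yaw": 0.057,"gripper": 0.5},{"slide": [-0.009,0.294,-0.05],"yaw": 0.057,"gripper": 0.5},{"slide": [-0.009,0.294,-0.05],"yaw": 0.057,"gripper": 0.5}]}}

```text
time_s: 12.78
ee_pos: [0.4571, 0.2269, 0.179]
eef_rot: [-3.141, 0.0, 2.283]
force: [0.3, -0.6, -1.6]
grip_width: 0.0557
```

Run:
```python
from h import *
o=readout.get_obs();print(o['time_s'],o['ee_pos'],o['eef_rot'],o['force'],o['grip_width'])
w=snap('wrist','w5');s=snap('scene','s2')
zt=o['ee_pos'][2]-.014+.066
p=proj(w,[*o['ee_pos'][:2],zt])[0];print('drum px',p,zt)
print(proj(w,[.4571,.2274,.104]))
for R in(18,22): print(cross(w,p,zt,R,False))
a=cv2.resize(w['color'],(533,400));q=proj(s,[.457,.227,.13])[0].astype(int);print(q)
b=cv2.resize(s['color'][q[1]-70:q[1]+50,q[0]-40:q[0]+40],(267,400),interpolation=cv2.INTER_CUBIC)
cv2.imwrite('pics/w5b.png',np.hstack([a,b])[:,:,::-1])
```

```text
12.775 [0.45710719 0.22686017 0.17896803] [-3.14127035e+00  1.31977357e-04  2.28303175e+00] [ 0.27767889 -0.58194074 -1.57079955] 0.055653617914723445
drum px [257.82549417 267.08905537] 0.23096802898033805
[[256.8041567  201.24794238]]
(array([255.18471879, 264.75636488]), array([0.4552582 , 0.22694589]), np.float64(39.854731880511466), np.float64(0.009880273672824685), 108.0)
(array([255.25230446, 264.8455356 ]), array([0.45531892, 0.22692889]), np.float64(39.724403999376335), np.float64(0.011617393757874957), 106.0)
[383 146]
```

View pics/w5b.png

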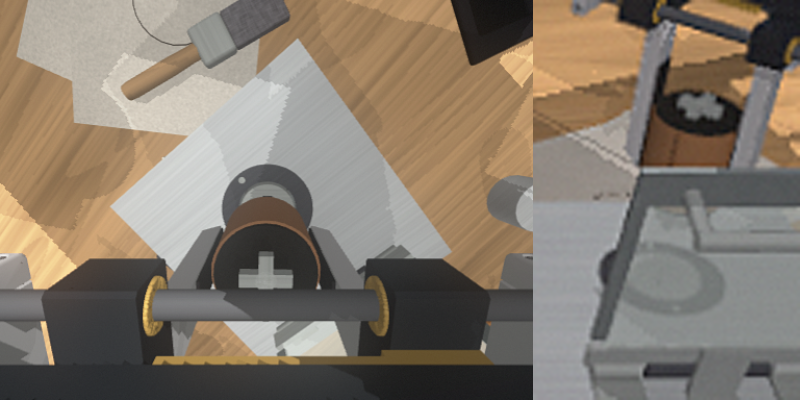

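Picture 10 shows the drum held over the seat. Its stub cross is at (265,268) in the left panel, partly hidden by the gripper rod, and about 2 px off the projected TCP axis. I'll cross-check the seat across the pictures I already have, using the held drum to gauge camera bias.

Run:
```python
from h import *
t0,t2,s0,s1,s2,w2,w3,w5=[load(k) for k in('t0','t2','s0','s1','s2','w2','w3','w5')]
print('w2 seat',cross(w2,[280.3,184.3],.104,9,True)[1:4], 'bar',onz(w2,[[401.5/1.5625,304/1.5625]],.157))
print('w3 cross',cross(w3,[256.1,133.5],.104,15,True)[1])
# spindle bright disc (49 mm wide) in w3, ring outline
g=cv2.cvtColor(w3['color'],cv2.COLOR_RGB2GRAY)
m=(g<85).astype(np.uint8);cs,_=cv2.findContours(m[90:180,210:300],cv2.RETR_CCOMP,cv2.CHAIN_APPROX_NONE)
for c in cs:
    if len(c)>60:
        e=cv2.fitEllipse(c);p=np.array(e[0])+[210,90];print('ell',p.round(1),np.round(e[1],1),onz(w3,[p],.104))
print('t2 cross',cross(t2,[122,208],.104,8,True)[:4])
print('t0 cross',cross(t0,[121.7,208.7],.104,7,True)[:4])
# s1 cross through cover
print('s1',cross(s1,[280+305/3,40+352/3],.104,8,True)[:4])
# held drum in scene/top: TCP truth (.4571,.2269), stub top z
q=proj(s2,[.4571,.2269,.231])[0];print('s2 stub proj',q,cross(s2,q,.231,9,False)[:4])
# lateral edges of the drum top in w5
r=cv2.cvtColor(w5['color'],cv2.COLOR_RGB2GRAY)
for y in(245,250,255,260,265): print(y,r[y,238:274].tolist())
print(w5['mtx'],w5['D'])
```

```text
w2 seat (array([0.45612312, 0.22931003]), np.float64(40.461412790890044), np.float64(0.01129732187691069)) bar [[0.42861054 0.23146604 0.157     ]]
w3 cross [0.45714684 0.22735327]
ell [255.9 132.5] [60.5 62.7] [[0.45753044 0.22820277 0.104     ]]
ell [255.7 132.9] [40.4 41.2] [[0.45718503 0.22771791 0.104     ]]
t2 cross (array([121.06211047, 208.33241994]), array([0.4592979 , 0.22698141]), np.float64(42.96703420356215), np.float64(0.017176606096008528))
t0 cross (array([121.59324549, 208.67966524]), array([0.45857771, 0.22582149]), np.float64(42.07017678669348), np.float64(0.014640336506737541))
s1 (array([383.23634095, 153.10881271]), array([0.44486092, 0.23697003]), np.float64(-8.110522717136677), np.float64(0.03222405013317031))
s2 stub proj [393.42890742 105.75453599] (array([394.00780159, 101.13355096]), array([0.43802986, 0.23705531]), np.float64(-5.88584569560154), np.float64(0.042078290728082716))
245 [46, 48, 46, 46, 44, 43, 42, 44, 41, 39, 65, 90, 94, 93, 95, 94, 93, 92, 93, 92, 89, 90, 92, 95, 80, 52, 39, 43, 43, 45, 43, 43, 44, 43, 43, 45]
250 [44, 45, 46, 44, 46, 44, 45, 44, 42, 38, 97, 137, 149, 147, 147, 147, 146, 145, 146, 141, 138, 139, 144, 151, 110, 47, 42, 44, 43, 41, 43, 41, 42, 42, 42, 43]
255 [43, 44, 45, 45, 44, 44, 43, 43, 42, 35, 120, 150, 146, 148, 148, 147, 145, 145, 146, 143, 138, 140, 145, 151, 111, 49, 42, 41, 42, 43, 40, 44, 42, 42, 42, 43]
260 [99, 98, 98, 99, 99, 100, 99, 100, 98, 94, 128, 149, 147, 147, 149, 147, 147, 147, 147, 143, 138, 140, 145, 148, 120, 94, 98, 101, 100, 102, 100, 101, 100, 100, 98, 99]
265 [145, 148, 146, 147, 145, 146, 147, 147, 149, 151, 155, 159, 156, 156, 157, 157, 153, 156, 158, 155, 154, 152, 155, 158, 156, 155, 150, 147, 149, 149, 150, 149, 147, 148, 147, 148]
[[277.20068061   0.         254.92605147]
 [  0.         277.20068061 194.59881861]
 [  0.           0.           1.        ]] [0.00203847 0.         0.         0.         0.        ]
```

Run:
```python
from h import *
w5=load('w5');r=cv2.cvtColor(w5['color'],cv2.COLOR_RGB2GRAY)
print('col255',r[236:290,255].tolist());print('col240',r[250:290,240].tolist())
psi=2.283;x=np.array([np.cos(psi),np.sin(psi),0]);y=np.array([np.sin(psi),-np.cos(psi),0])
T=np.array([.4571,.2269,.179-.0132+.066])
for n,a,b,dz in(('centre',0,0,0),('end +x',.013,0,0),('end+x low',.013,0,-.006),('arm edge',.0035,.008,0),('arm edge low',.0035,-.008,-.006),('arm edge2',-.0035,.008,0),('L',.009,-.0035,0),('R',.009,.0035,0)):
    print(n,proj(w5,T+a*x+b*y+[0,0,dz])[0].round(1))
w4=load('w4');print(ray(w5,[[254.9,194.6]]),'seat-ray',load('w3')['tvec'])
```

```text
col255 [45, 44, 41, 40, 40, 80, 97, 97, 96, 92, 132, 147, 145, 144, 145, 146, 147, 146, 146, 145, 147, 145, 145, 147, 147, 150, 150, 154, 158, 156, 154, 154, 155, 154, 159, 158, 160, 155, 155, 161, 159, 109, 64, 60, 65, 67, 69, 70, 74, 72, 75, 78, 77, 78]
col240 [46, 44, 44, 44, 44, 45, 46, 42, 90, 98, 98, 97, 97, 107, 145, 146, 141, 140, 144, 146, 147, 148, 148, 149, 147, 153, 79, 53, 58, 63, 63, 67, 67, 72, 72, 72, 74, 76, 77, 78]
centre [257.9 267.8]
end +x [257.9 244. ]
end+x low [257.8 239.2]
arm edge [273.8 261.5]
arm edge low [242.5 256.1]
arm edge2 [273.6 274.1]
L [250.9 251.4]
R [264.9 251.4]
(array([0.41063954, 0.27847947, 0.3593662 ]), array([[ 0.15527578, -0.17998528, -0.97133657]])) seat-ray [-0.40923846  0.18901336  0.54159923]
```

The held drum shows a wrist-camera bias of about 1.4 mm along the jaws. The corrected seat is near (0.4585, 0.227), which agrees with the top view, so only a sub-millimetre shift is needed. I'll lower in steps and watch the force.

{"api": "arm_command", "payload": {"increments": [{"slide": [0.0004,0.0008,-0.02],"yaw": 0,"gripper": 0.5},{"slide": [0.0004,0.0008,-0.035],"yaw": 0,"gripper": 0.5},{"slide": [0.0004,0.0008,-0.039],"yaw": 0,"gripper": 0.5},{"slide": [0.0004,0.0008,-0.042],"yaw": 0,"gripper": 0.5},{"slide": [0.0004,0.0008,-0.045],"yaw": 0,"gripper": 0.5},{"slide": [0.0004,0.0008,-0.045],"yaw": 0,"gripper": 0.5}], "grip_force": 45}}

```text
time_s: 13.62
ee_pos: [0.4575, 0.228, 0.1339]
eef_rot: [3.141, 0.0, 2.283]
force: [-0.1, -0.1, -2.2]
grip_width: 0.0555
```

No contact force with the tip about 5 mm below the face, so it has entered the slots. Continuing down.

{"api": "arm_command", "payload": {"increments": [{"slide": [0,0,-0.003],"yaw": 0,"gripper": 0.5},{"slide": [0,0,-0.006],"yaw": 0,"gripper": 0.5},{"slide": [0,0,-0.009],"yaw": 0,"gripper": 0.5},{"slide": [0,0,-0.009],"yaw": 0,"gripper": 0.5}]}}

```text
time_s: 14.12
ee_pos: [0.4575, 0.2281, 0.1249]
eef_rot: [3.141, 0.0, 2.283]
force: [-2.5, -0.8, 3.3]
grip_width: 0.0556
```

{"api": "arm_command", "payload": {"increments": [{"slide": [-0.0006,-0.0002,-0.003],"yaw": 0,"gripper": 0.5},{"slide": [-0.0006,-0.0002,-0.006],"yaw": 0,"gripper": 0.5},{"slide": [-0.0006,-0.0002,-0.0075],"yaw": 0,"gripper": 0.5},{"slide": [-0.0006,-0.0002,-0.0075],"yaw": 0,"gripper": 0.5}]}}

```text
time_s: 14.62
ee_pos: [0.4574, 0.228, 0.1177]
eef_rot: [3.14, 0.001, 2.283]
force: [0.6, -0.1, 6.4]
grip_width: 0.0558
```

{"api": "arm_command", "payload": {"increments": [{"slide": [0,0,-0.001],"yaw": 0,"gripper": 0.5},{"slide": [0,0,-0.002],"yaw": 0,"gripper": 0.5},{"slide": [0,0,-0.002],"yaw": 0,"gripper": 0.5},{"slide": [0,0,-0.002],"yaw": 0,"gripper": 0.5}]}}

```text
time_s: 15.12
ee_pos: [0.4575, 0.228, 0.1171]
eef_rot: [3.139, 0.001, 2.283]
force: [-5.5, -2.8, 23.5]
grip_width: 0.0556
```

It stopped hard at TCP z = 0.1171, against 0.1172 predicted for home, pressing with 23 N. One last look.

Run:
```python
from h import *
s=snap('scene','s3');t=snap('top','t3')
o=readout.get_obs();print(o['time_s'],o['ee_pos'],o['force'])
t0=load('t0')
d=cv2.absdiff(s['color'],load('s0')['color']).max(2)[:, :285];print('scene left diff px',(d[120:]>60).sum())
# other drums' crosses, before/after
for p in([407,183],[327.2,203]): print(cross(t0,p,.102,7,False)[0],cross(t,p,.102,7,False)[0])
a=cv2.resize(s['color'],(533,400));b=cv2.resize(s['color'][60:200,330:423],(266,400),interpolation=cv2.INTER_CUBIC)
cv2.imwrite('pics/s3b.png',np.hstack([a,b])[:,:,::-1])
```

```text
15.225 [0.45747724 0.22804753 0.11709978] [-6.15127987 -2.61606106 23.02918628]
scene left diff px 6957
[406.87223406 183.18503727] [406.84209263 183.20782337]
[326.9684029  202.99231264] [327.03625334 203.00519563]
```

View pics/s3b.png

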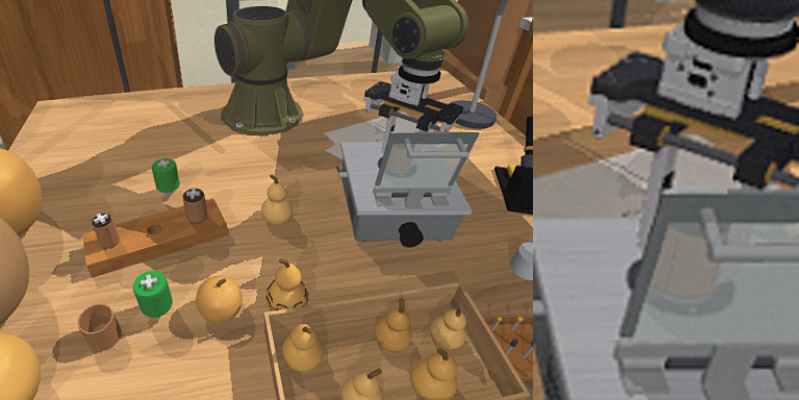

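Run:
```python
from h import *
s=load('s3');x=np.array([.985,-.174,0]);y=np.array([.174,.985,0])
for b in ((.4585,.2272),(.4625,.2275)):
  H=np.array([*b,.124])+.105*x
  for th in(1.6,1.7,1.75,1.8):
    c,n=np.cos(th),np.sin(th);u=-c*x+[0,0,n];v=n*x+[0,0,c]
    print(b,th,[proj(s,H+.14*u+.033*v+k*y)[0].round(1).tolist() for k in(-.05,.05)],[proj(s,H+.156*u+k*y)[0].round(1).tolist() for k in(-.075,.075)])
im=cv2.resize(s['color'][110:200,335:470],(800,533),interpolation=cv2.INTER_CUBIC);cv2.imwrite('pics/s3c.png',im[:,:,::-1])
```

```text
(0.4585, 0.2272) 1.6 [[390.7, 129.2], [448.3, 129.8]] [[373.6, 110.8], [458.2, 111.8]]
(0.4585, 0.2272) 1.7 [[392.2, 135.8], [450.5, 136.3]] [[375.5, 115.9], [461.5, 116.9]]
(0.4585, 0.2272) 1.75 [[392.9, 139.4], [451.4, 139.9]] [[376.4, 118.8], [463.0, 119.8]]
(0.4585, 0.2272) 1.8 [[393.5, 143.1], [452.3, 143.6]] [[377.3, 122.0], [464.5, 122.9]]
(0.4625, 0.2275) 1.6 [[391.9, 130.5], [449.7, 131.0]] [[374.7, 111.9], [459.6, 112.9]]
(0.4625, 0.2275) 1.7 [[393.4, 137.1], [451.9, 137.6]] [[376.6, 117.1], [462.9, 118.1]]
(0.4625, 0.2275) 1.75 [[394.1, 140.7], [452.9, 141.2]] [[377.5, 120.0], [464.5, 121.0]]
(0.4625, 0.2275) 1.8 [[394.7, 144.4], [453.8, 144.9]] [[378.4, 123.2], [466.0, 124.1]]
```

View pics/s3c.png

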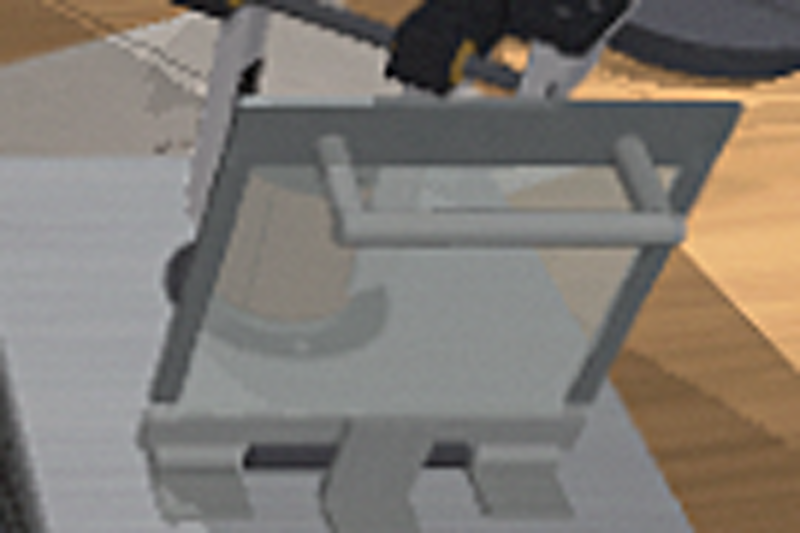

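Picture 12 shows the bar at row 148 and the cover's far edge at row 127. Both are at or past where 1.75 rad would put them, so the cover is on its stop. The drum's base sits on the spindle with no visible gap. Handing in.

```bash
python3 -c "
from h import *
o=readout.get_obs();print(o['time_s'],o['ee_pos'],o['force'],o['grip_width']);print(job.hand_in())"
```

```text
15.225 [0.45747724 0.22804753 0.11709978] [-6.15127987 -2.61606106 23.02918628] 0.055450905625900916
the job is handed in; nothing more can be done
None
```

I opened the dust cover by its bar onto its stop. Then I took the wide brown drum from the middle rack hole, turned it about 26° and slid it into the spindle. I handed in at 15.2 s with the drum still gripped at 45 N and pressed down.

- **Drum home:** it stopped hard at TCP z = 0.1171 m, against 0.1172 m predicted, with about 23 N of push. The last view shows no gap under the drum. About 6.7 N of sideways force remains.
- **Cover:** the last scene view puts it at or slightly past where I calculated 1.75 rad should appear. The handle bar is 8–9 px lower in the picture than predicted, so I could not confirm the angle exactly. When I pushed it open, it pushed back steadily at about 16 N, which fits being on the stop.
- **Other objects:** the two other rack drums moved less than 0.1 px between the first and last top views. The gourds looked unmoved in the last scene view, but I did not measure them. A raw before/after difference of the scene view's left side was large (6957 px). The arm leaving its start pose and the drum leaving the rack both change that area, so the figure says nothing about the gourds.
- **Disagreements while measuring:** the wrist camera was off by about 1.4 mm along the jaws. I corrected for that using the held drum. The handle's position put the spindle about 6 mm from where the wrist and top cameras did. I went with the cameras, and the splines entered without force.
- **First move:** my first two move calls were refused for missing keys, and nothing moved.

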